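# Finish packing the dispatch carton in the herbal decoction room

### The arm

A 6-joint arm with a two-finger parallel gripper is mounted at the origin on the work surface. World frame = base frame: x ahead of the robot, y to its left, z up, the work surface at z = 0. Lengths are in mm, angles in rad, forces in N, time in s.
With the tool pointing down it reaches from about 350 to 775 mm from the base axis. Payload 7.3 kg.
Tool frame: the origin (TCP) lies between the finger pads; the fingertips stand bot.tip_extent ahead of it and the grasp point (between the pads) lies 6 mm ahead of it (bot.tip_extent is the distance from the TCP to the fingertips, in mm); x points along the fingers, y is the direction in which the jaws open and shut, and the axes are right-handed (so a half turn about x gives the same grasp; the last joint's range is limited). The gripper opens to 92 mm and grips with 3 to 60 N. Pads are 19 mm wide; open, the fingers measure 130 mm over their backs; the gripper's body (75 mm by 190 mm) begins 47 mm behind the grasp point.
Start: joints at [0.961, 0.342, 1.524, -0, 1.275, -0.146], TCP at [234.848, 469.565, 230.741] pointing down, gripper open.
Joint ranges: [-2.53, 2.53], [-0.77, 2.02], [0.04, 2.7], [-1, 4.14], [0.28, 2.66], [-3.11, 3.11]. Speed limits (rad/s): [2.57, 2.57, 3.14, 3.14, 3.14, 3.14].

### API

Orientations are given as [roll, pitch, yaw] about the fixed x, y, z axes, in that order (R = Rz(yaw) Ry(pitch) Rx(roll)).
In Python, from plant import bot, capture, workorder gives the robot as it stands. The module is installed in compiled form; this text tells all that it offers.
- The arm moves only by the shell command python3 -m crank 'ROWS'. ROWS is JSON, a list of rows, each an object with "linear": the shift along the tool's x, y, z in cm, a list of three; "delta_rot": the turn, a rotation vector about the tool's x, y, z in degrees, a list of three; "fingers": the opening, from 0 (shut) to 1 (fully open). In form: [{"linear": [x, y, z], "delta_rot": [wx, wy, wz], "fingers": fingers}, ...]. A call has exactly 5 rows; each row shifts and turns the commanded pose from where the row before left it, along the tool's axes as they then stand; what a row does not reach is not made up. A row lasts 1/10 s, in which the tool goes at most 50 mm and 8.59 degrees, less where a joint would pass 70% of its speed; a pose out of reach is approached as far as the arm can. A call with a gripper value outside its range is refused whole. The fingers move at their own pace and stop on an object; the grip force is fixed at half the most. Time passes only in rows, so rows that do not move let the fingers close, or fill a call up. It gives the time, the measured TCP pose, the force and the opening at its end, in the units of the state.
- bot.get_obs(): the state, without advancing time (a new reading comes with each control period).
- capture(name): name is "scene" or "top" or "wrist"; returns a dict with "image" (400x640x3 uint8, blue, green, red), "mtx" (3x3 intrinsics, pixels), "dist_coeffs" ([k1, k2, p1, p2, k3] as OpenCV has them; the pictures are not rectified), "pose" (4x4, takes a point from camera to world coordinates). Camera axes: x right, y down, z forward; pixel columns grow to the right and rows downward; lengths in mm; the calibration is good to about 2 mm. A picture is of the moment at which its call begins. There is no depth.
- workorder.close_job(): hands the job in, once; it reports no verdict.
The state is a dict: "time": time; "joint_positions": joint angles; "dq": joint speeds; "tau": joint torques, N m; "tool_pos": TCP position; "tcp_rot": TCP orientation; "contact_force": force on the tool from outside, world axes, zero at the start; "moment": the same for the moment, N m; "grip_width": finger opening in mm.
Only numpy, scipy, OpenCV 4.12 (cv2) and the standard library are available. Lean on these libraries where they do the work, as an engineer would, in place of code of your own. Each camera call takes 0.05 s, during which the arm holds its last target. There are 200 camera calls.

### The job

Finish packing the open cardboard carton on the bench: put the red gift box and the green tin into it beside the small white box that is already in there. In the end all three must stand upright and flat on the carton's floor, between its walls (the gift box and the tin will stick out at the top).

Things in the scene. Friction and masses are not known exactly. Their poses are not given: they have to be found in the camera images.
- carton: Shallow open cardboard carton, inside 160 x 160 mm, walls and floor 4 mm thick, 45 mm high over all; its flaps are folded down against the outside (outside about 173 mm square). It stays put on the bench and may be turned to any yaw. Origin: centre of its underside, on the bench; x and y run parallel to its walls, z up.
- white_box: Small white box with a blue band, 60 x 60 x 38 mm high, 0.3 kg, loose, already standing in one corner of the carton (its centre about 46 mm from the carton's centre along each carton axis, on the negative x and negative y side of the carton's frame). It may stay where it is. Origin: centre of its underside; z up.
- gift_box: Red gift box with three gold-coloured bands, 130 mm long (its x), 50 mm wide (its y), 105 mm high, about 0.3 kg, standing on the bench to the robot's left. A blue box with grey bands of the same size stands near it and is not wanted. Too long to share its strip of the carton with the white box: it fits lengthwise along a wall, in the half of the carton that the white box leaves free. Origin: centre of its underside; z up.
- green_tin: Round green tin with a steel band and lid disc, 56 mm diameter, 85 mm high, about 0.2 kg, standing on the bench to the robot's right. An orange tin of the same size stands near it and is not wanted. In the carton it fits into the corner that is left beside the white box. Origin: centre of its underside; z up.
Mind the look-alikes: they are no part of the job. What is meant by the gift_box is not pink or turquoise, and is the larger of those in its own colour.

How it is judged (in metres and radians):
At the end, for the whole second after the job is handed in: The red gift box, the green tin and the white box are all inside the carton: each centre within 75 mm of the carton's centre along both carton axes, underside at most 6 mm above the carton's floor, tilted less than 0.15 rad (about 9 degrees) from upright, and at rest (x of gift_box in the frame of carton between -0.075 and 0.075 m and y of gift_box in the frame of carton between -0.075 and 0.075 m and z of each of gift_box, green_tin, white_box in the frame of carton below 0.01 m and angle between each of gift_box, green_tin, white_box's own z axis and vertical below 0.15 rad and linear speed of each of gift_box, green_tin, white_box below 0.02 m/s and x of green_tin in the frame of carton between -0.075 and 0.075 m and y of green_tin in the frame of carton between -0.075 and 0.075 m and x of white_box in the frame of carton between -0.075 and 0.075 m and y of white_box in the frame of carton between -0.075 and 0.075 m); the robot touches nothing.
It also fails if it takes over 64 s, if anything falls off the work surface, if the arm or the gripper's body presses on something with over 40 N, if the wrist force passes 120 N, or if a joint passes its speed limit or range.

## Working session

There is one attempt and no reset: what is moved stays moved. The work goes in short steps, Python scripts to look and compute and a shell command to move; the robot and the scene stay as the last step left them, time stands still between calls to the robot, and variables do not carry over. Pictures are saved under pics/ and viewed, on a budget of 10 in all, crops included, one or two more only if the job needs it, and the job is handed in when it is done.

```bash
mkdir -p pics
python3 - <<'E'
from plant import bot,capture
import cv2,numpy as np
o=bot.get_obs();print({k:np.round(v,3).tolist() for k,v in o.items()},bot.tip_extent)
for n in("scene","top"):
    c=capture(n);cv2.imwrite(f"pics/{n}0.png",c["image"]);print(n,np.round(c["mtx"],1).tolist(),c["dist_coeffs"],np.round(c["pose"],3).tolist())
E
```

```text
{'time': 0.0, 'joint_positions': [0.961, 0.343, 1.525, -0.0, 1.275, -0.146], 'dq': [0.002, -0.0, 0.001, 0.001, -0.001, 0.002], 'tau': [0.0, -43.125, -24.422, 0.072, 0.056, -0.0], 'tool_pos': [234.597, 469.219, 230.042], 'tcp_rot': [-1.7, 1.569, -2.163], 'contact_force': [-0.006, -0.201, -1.038], 'moment': [0.023, -0.011, -0.033], 'grip_width': 91.667} 25.0
scene [[403.8, 0.0, 317.8], [0.0, 403.8, 198.8], [0.0, 0.0, 1.0]] [0.02696454 0.         0.         0.         0.        ] [[0.847, 0.385, -0.368, 760.076], [0.532, -0.609, 0.589, -464.964], [0.002, -0.694, -0.72, 665.338], [0.0, 0.0, 0.0, 1.0]]
top [[427.0, 0.0, 317.7], [0.0, 427.0, 198.0], [0.0, 0.0, 1.0]] [0.00476299 0.         0.         0.         0.        ] [[0.026, -0.984, 0.177, 275.761], [-1.0, -0.026, -0.001, 70.404], [0.005, -0.177, -0.984, 1220.407], [0.0, 0.0, 0.0, 1.0]]
```

View pics/top0.png

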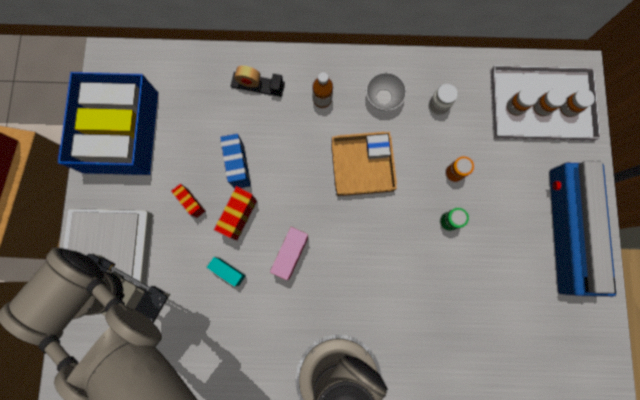

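View pics/scene0.png

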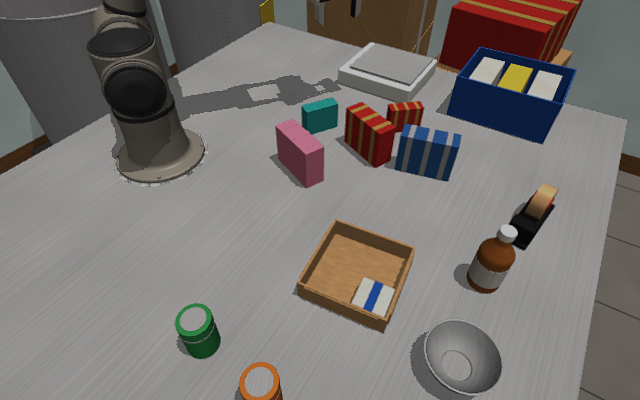

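The top view shows the wanted red gift box at about (236,213), with a small red decoy at (187,200). The carton is at (364,165) with the white box in its upper-right corner at (378,146), and the green tin is at (455,218). Next I measure them by casting rays.

```bash
cat > h.py <<'E'
import cv2,numpy as np
from plant import bot,capture
def ray(c,px,z):
    p=cv2.undistortPoints(np.float64(px).reshape(-1,1,2),c["mtx"],c["dist_coeffs"]).reshape(-1,2)
    d=np.c_[p,np.ones(len(p))]@c["pose"][:3,:3].T; o=c["pose"][:3,3]
    return o+d*((z-o[2])/d[:,2])[:,None]
def mask(im,lo,hi):
    h=cv2.cvtColor(im,cv2.COLOR_BGR2HSV)
    if lo[0]>hi[0]: return cv2.inRange(h,np.array((0,)+lo[1:]),np.array(hi))|cv2.inRange(h,np.array(lo),np.array((180,)+hi[1:]))
    return cv2.inRange(h,np.array(lo),np.array(hi))
def blobs(m,amin=60):
    m=cv2.morphologyEx(m,cv2.MORPH_CLOSE,np.ones((3,3)))
    cs,_=cv2.findContours(m,cv2.RETR_EXTERNAL,cv2.CHAIN_APPROX_NONE)
    return sorted([k for k in cs if cv2.contourArea(k)>amin],key=cv2.contourArea,reverse=True)
RED=((170,110,60),(30,255,255));GREEN=((45,90,30),(80,255,255));CARD=((5,70,60),(25,255,255))
E
python3 - <<'E'
from h import *
c=capture("top");im=c["image"]
for n,m,z in(("red",RED,105),("green",GREEN,85),("card",((8,70,60),(22,200,255)),45)):
    for k in blobs(mask(im,*m)):
        r=cv2.minAreaRect(k)
        if not(150<r[0][0]<500 and 120<r[0][1]<260):continue
        q=cv2.boxPoints(r);w=ray(c,q,z)
        print(n,np.round(r[0]),cv2.contourArea(k),np.round(w[:,:2]).tolist(),"ctr",w[:,:2].mean(0).round(),"sides",np.linalg.norm(np.diff(w[:3],axis=0),axis=1).round(),
          "poly",cv2.approxPolyDP(k,3,True).reshape(-1,2).tolist())
a=cv2.resize(im[170:260,160:320],None,fx=4,fy=4,interpolation=cv2.INTER_CUBIC)
b=cv2.resize(im[120:210,320:480],None,fx=4,fy=4,interpolation=cv2.INTER_CUBIC)
cv2.imwrite("pics/crop1.png",cv2.resize(np.vstack([a,b]),None,fx=.83,fy=.83))
E
```

```text
red [364. 163.] 3446.0 [[649.0, 39.0], [669.0, -126.0], [503.0, -140.0], [484.0, 21.0]] ctr [576. -51.] sides [166. 167.] poly [[388, 132], [332, 138], [337, 194], [395, 188]]
red [234. 212.] 933.5 [[389.0, 345.0], [507.0, 289.0], [479.0, 235.0], [362.0, 292.0]] ctr [434. 290.] sides [131.  61.] poly [[237, 186], [214, 228], [228, 237], [254, 198]]
red [460. 169.] 450.0 [[555.0, -264.0], [614.0, -321.0], [576.0, -357.0], [518.0, -300.0]] ctr [ 566. -310.] sides [82. 53.] poly [[468, 157], [457, 158], [447, 168], [448, 178], [456, 181], [472, 171], [473, 163]]
red [187. 201.] 423.5 [[486.0, 462.0], [511.0, 434.0], [435.0, 367.0], [410.0, 394.0]] ctr [461. 414.] sides [ 37. 102.] poly [[172, 189], [189, 214], [195, 216], [200, 208], [203, 212], [181, 184]]
green [455. 219.] 422.5 [[439.0, -253.0], [475.0, -321.0], [427.0, -343.0], [392.0, -276.0]] ctr [ 433. -299.] sides [77. 53.] poly [[467, 213], [454, 208], [442, 216], [441, 223], [447, 229], [463, 226]]
card [364. 163.] 3568.5 [[671.0, 38.0], [692.0, -139.0], [514.0, -153.0], [494.0, 20.0]] ctr [593. -59.] sides [178. 179.] poly [[389, 132], [332, 137], [338, 195], [396, 188]]
card [460. 169.] 310.5 [[573.0, -280.0], [634.0, -345.0], [590.0, -383.0], [530.0, -318.0]] ctr [ 582. -332.] sides [89. 58.] poly [[469, 157], [460, 156], [448, 166], [447, 177], [446, 170], [450, 168], [453, 172], [453, 163], [464, 176], [452, 181], [471, 173], [474, 165]]
```

View pics/crop1.png

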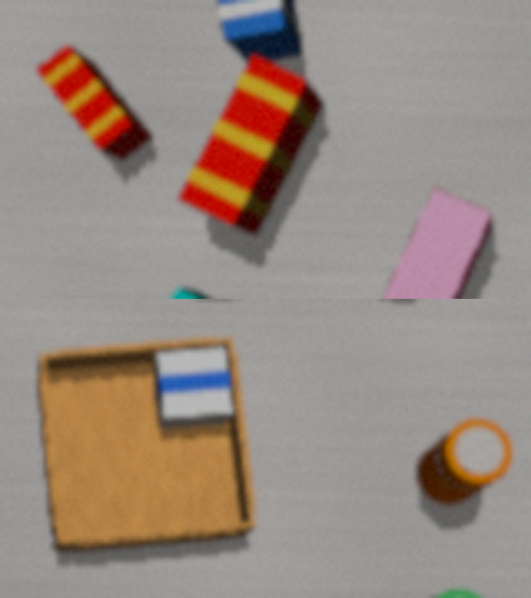

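The crop separates the gift's bright lid from its dark side. The lid corners in the crop are about (250,55), (305,85), (235,230) and (181,197). I measure the lid alone, the tin lid and the carton rim.

```bash
cat >> h.py <<'E'
from scipy.spatial.transform import Rotation as R
def rect(c,k,z):
    w=ray(c,k.reshape(-1,2),z)[:,:2].astype(np.float32)
    (x,y),(a,b),t=cv2.minAreaRect(w)
    if a<b:a,b,t=b,a,t+90
    return np.round([x,y,a,b,(t+90)%180-90],1)
def tool():
    o=bot.get_obs();M=R.from_euler('xyz',o["tcp_rot"]).as_matrix();return o,np.array(o["tool_pos"]),M
def togo(target,yaw):
    "TCP target mm; tool pointing down, tool-y axis at world yaw deg (mod 180); rows: first turn, then shift in turned axes"
    o,p,M=tool();d=np.array(target)-p
    best=None
    for s in(0,180):
        t=np.radians(yaw+s);y=np.array([np.cos(t),np.sin(t),0]);x=np.array([0,0,-1.]);T=np.c_[x,y,np.cross(x,y)]
        rv=np.degrees(R.from_matrix(M.T@T).as_rotvec())
        if best is None or np.linalg.norm(rv)<np.linalg.norm(best[0]):best=(rv,T)
    print("pos",p.round(1),"yaw_y",np.degrees(np.arctan2(M[1,1],M[0,1])).round(1),"xaxis",M[:,0].round(3),"q6",round(o["joint_positions"][5],2),"grip",round(o["grip_width"],1))
    print("rotvec",best[0].round(1),"shift cm now-axes",(M.T@d/10).round(2),"turned axes",(best[1].T@d/10).round(2))
E
python3 - <<'E'
from h import *
c=capture("top");im=c["image"]
for n,m,z in(("red",((170,110,130),(30,255,255)),105),("green",((45,90,80),(80,255,255)),85),("card",((8,70,100),(22,200,255)),45),("whitebox",((0,0,165),(180,60,255)),42)):
    for k in blobs(mask(im,*m)):
        r=rect(c,k,z);px=cv2.minAreaRect(k)[0]
        if 150<px[0]<500 and 120<px[1]<260: print(n,np.round(px),r)
h=mask(im[205:235,438:472],(0,0,120),(180,90,255));print([ (cv2.minEnclosingCircle(k),ray(c,np.array(cv2.minEnclosingCircle(k)[0])+[438,205],85).round(1).tolist()) for k in blobs(h,20)])
s=capture("scene");si=s["image"]
for n,m,z in(("red",((170,110,60),(30,255,255)),105),("green",((45,90,30),(80,255,255)),85),("card",((8,70,60),(22,200,255)),45)):
    for k in blobs(mask(si,*m),400):
        p=cv2.approxPolyDP(k,4,True).reshape(-1,2);print("scene",n,p.tolist(),ray(s,p,z)[:,:2].round().tolist())
togo([440,290,230],65)
E
```

```text
red [363. 163.] [577.8 -50.7 162.7 162.1 -83.6]
red [233. 212.] [434.9 293.1 130.4  49.  -23.4]
red [185. 199.] [465.4 421.6  85.1  32.9  41.1]
red [464. 166.] [ 576.2 -320.7   53.1   51.2   -1.7]
green [458. 217.] [ 438.1 -307.3   53.1   51.8  -45.1]
card [364. 163.] [594.2 -57.5 174.8 174.2   6.2]
card [465. 165.] [ 594.7 -345.4   57.5   50.5   44. ]
whitebox [296. 234.] [384.5 127.4  50.2  30.7  66.8]
whitebox [464. 165.] [ 594.6 -344.3   35.8   34.2   -1.8]
whitebox [379. 151.] [ 630.4 -102.3   53.6   19.1  -83.9]
whitebox [378. 139.] [666.  -98.3  54.9  18.4 -83.9]
whitebox [459. 217.] [ 444.5 -324.1   29.6   27.9  -70.2]
[(((16.5, 14.5), 21.96598243713379), [[431.6, -298.4, 85.0]])]
scene red [[335, 219], [300, 275], [298, 295], [382, 332], [414, 248]] [[528.0, -34.0], [541.0, -168.0], [559.0, -200.0], [697.0, -185.0], [676.0, -18.0]]
scene red [[435, 58], [436, 67], [457, 73], [482, 45], [565, 65], [571, 52], [560, 46], [582, 0], [460, 0], [452, 7], [442, 51]] [[459.0, 651.0], [481.0, 603.0], [541.0, 602.0], [549.0, 803.0], [781.0, 800.0], [781.0, 891.0], [747.0, 915.0], [746.
[... 2281 characters left out ...]
 [194.0, 715.0], [208.0, 776.0], [395.0, 775.0], [255.0, 1231.0], [3.0, 1075.0], [63.0, 907.0], [30.0, 919.0], [-38.0, 1050.0], [-119.0, 998.0], [-3.0, 794.0], [-66.0, 826.0], [-147.0, 944.0]]
scene card [[487, 239], [480, 245], [494, 266], [489, 270], [508, 269], [514, 259], [511, 244]] [[778.0, 126.0], [771.0, 104.0], [807.0, 70.0], [802.0, 56.0], [830.0, 77.0], [834.0, 105.0], [820.0, 138.0]]
scene card [[545, 183], [526, 210], [539, 218], [558, 189]] [[840.0, 351.0], [824.0, 245.0], [851.0, 236.0], [868.0, 346.0]]
pos [234.7 469.4 230.4] yaw_y 63.4 xaxis [-0.    -0.001 -1.   ] q6 -0.15 grip 91.7
rotvec [-1.6 -0.   0. ] shift cm now-axes [ 0.04 -6.86 26.38] turned axes [ 0.04 -7.58 26.19]
```

Gift: centre (435,293), long axis at −23.4°, and the measured lid of 130×49 mm matches the given size. I move above it.

```bash
python3 -m crank '[{"linear":[0,0,0],"delta_rot":[-3.2,0,0],"fingers":1},{"linear":[0,-1.37,4.23],"delta_rot":[0,0,0],"fingers":1},{"linear":[0,-1.37,4.23],"delta_rot":[0,0,0],"fingers":1},{"linear":[0,-1.37,4.23],"delta_rot":[0,0,0],"fingers":1},{"linear":[0,-1.37,4.23],"delta_rot":[0,0,0],"fingers":1}]'
python3 -m crank '[{"linear":[0,-1.37,4.23],"delta_rot":[0,0,0],"fingers":1},{"linear":[0,-1.37,4.23],"delta_rot":[0,0,0],"fingers":1},{"linear":[0,0,0],"delta_rot":[0,0,0],"fingers":1},{"linear":[0,0,0],"delta_rot":[0,0,0],"fingers":1},{"linear":[0,0,0],"delta_rot":[0,0,0],"fingers":1}]'
python3 - <<'E'
from h import *
togo([435,293,86],66.6)
c=capture("wrist");cv2.imwrite("pics/w1.png",c["image"]);print(np.round(c["pose"],2).tolist())
for k in blobs(mask(c["image"],(170,110,130),(30,255,255)),500): print(cv2.boundingRect(k),rect(c,k,105))
E
```

```text
time: 0.75
tool_pos: [369.4, 350.9, 230.7]
tcp_rot: [1.452, 1.571, 1.045]
contact_force: [0.9, 0.5, -0.7]
grip_width: 92.0
time: 1.25
tool_pos: [434.4, 294.0, 230.6]
tcp_rot: [-3.041, 1.57, 2.835]
contact_force: [0.2, 0.3, -0.1]
grip_width: 91.9
pos [434.4 294.  230.6] yaw_y 66.7 xaxis [-0.001  0.    -1.   ] q6 -0.72 grip 91.9
rotvec [ 0.1 -0.   0. ] shift cm now-axes [14.46 -0.07  0.1 ] turned axes [14.46 -0.07  0.09]
[[0.4, 0.89, 0.24, 371.62], [0.92, -0.38, -0.1, 321.97], [0.0, 0.26, -0.97, 386.21], [0.0, 0.0, 0.0, 1.0]]
(289, 119, 62, 147) [435.2 292.4 129.4  50.6 -23.8]
(422, 129, 95, 71) [460.8 420.7  78.7  30.5  41.3]
```

View pics/w1.png

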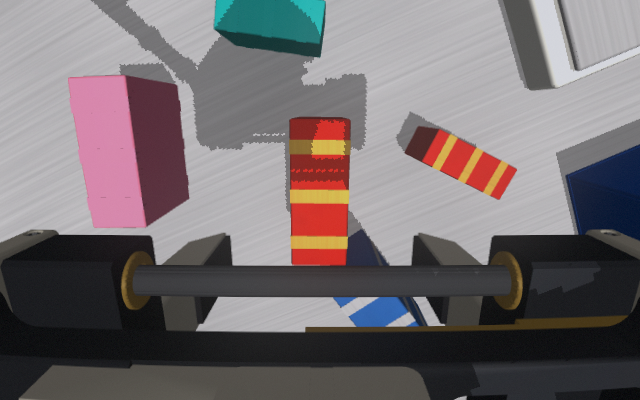

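The wrist view has the gift between the open jaws at columns 289–351, rows 119–266. It agrees with the top view within 1 mm. I descend and grip.

```bash
python3 -m crank '[{"linear":[4,0,0],"delta_rot":[0,0,0],"fingers":1},{"linear":[4,0,0],"delta_rot":[0,0,0],"fingers":1},{"linear":[4,0,0],"delta_rot":[0,0,0],"fingers":1},{"linear":[2.4,0,0],"delta_rot":[0,0,0],"fingers":1},{"linear":[0,0,0],"delta_rot":[0,0,0],"fingers":1}]'
python3 -m crank '[{"linear":[0,0,0],"delta_rot":[0,0,0],"fingers":0},{"linear":[0,0,0],"delta_rot":[0,0,0],"fingers":0},{"linear":[0,0,0],"delta_rot":[0,0,0],"fingers":0},{"linear":[0,0,0],"delta_rot":[0,0,0],"fingers":0},{"linear":[0,0,0],"delta_rot":[0,0,0],"fingers":0}]'
python3 -m crank '[{"linear":[0,0,0],"delta_rot":[0,0,0],"fingers":0},{"linear":[0,0,0],"delta_rot":[0,0,0],"fingers":0},{"linear":[0,0,0],"delta_rot":[0,0,0],"fingers":0},{"linear":[0,0,0],"delta_rot":[0,0,0],"fingers":0},{"linear":[0,0,0],"delta_rot":[0,0,0],"fingers":0}]'
```

```text
time: 1.8
tool_pos: [432.1, 293.4, 83.8]
tcp_rot: [-2.307, 1.564, -2.712]
contact_force: [-0.4, 0.3, 0.3]
grip_width: 91.8
time: 2.3
tool_pos: [435.5, 293.6, 87.5]
tcp_rot: [0.893, 1.569, 0.485]
contact_force: [-0.6, -0.2, -0.0]
grip_width: 56.3
time: 2.8
tool_pos: [435.3, 293.3, 87.1]
tcp_rot: [0.305, 1.57, -0.103]
contact_force: [-0.4, -2.2, 5.4]
grip_width: 49.7
```

```bash
python3 -m crank '[{"linear":[-3,0,0],"delta_rot":[0,0,0],"fingers":0},{"linear":[-4,0,0],"delta_rot":[0,0,0],"fingers":0},{"linear":[-4,0,0],"delta_rot":[0,0,0],"fingers":0},{"linear":[-3,0,0],"delta_rot":[0,0,0],"fingers":0},{"linear":[0,0,0],"delta_rot":[-5.8,0,0],"fingers":0}]'
python3 -m crank '[{"linear":[0,0,0],"delta_rot":[-6,0,0],"fingers":0},{"linear":[0,0,0],"delta_rot":[-6,0,0],"fingers":0},{"linear":[0,0,0],"delta_rot":[-6,0,0],"fingers":0},{"linear":[0,0,0],"delta_rot":[-6,0,0],"fingers":0},{"linear":[0,-2,0.7],"delta_rot":[0,0,0],"fingers":0}]'
python3 -m crank '[{"linear":[0,-3.5,1.3],"delta_rot":[0,0,0],"fingers":0},{"linear":[0,-3.5,1.3],"delta_rot":[0,0,0],"fingers":0},{"linear":[0,-3.5,1.3],"delta_rot":[0,0,0],"fingers":0},{"linear":[0,-3.5,1.3],"delta_rot":[0,0,0],"fingers":0},{"linear":[0,-3.5,1.3],"delta_rot":[0,0,0],"fingers":0}]'
python3 -m crank '[{"linear":[0,-3.5,1.3],"delta_rot":[0,0,0],"fingers":0},{"linear":[0,-3.5,1.3],"delta_rot":[0,0,0],"fingers":0},{"linear":[0,-3.5,1.3],"delta_rot":[0,0,0],"fingers":0},{"linear":[0,-1.7,0.9],"delta_rot":[0,0,0],"fingers":0},{"linear":[0,0,0],"delta_rot":[0,0,0],"fingers":0}]'
python3 - <<'E'
from h import *
togo([589,-9.3,92],96.2)
c=capture("wrist");cv2.imwrite("pics/w2.png",c["image"])
E
```

```text
time: 3.3
tool_pos: [436.9, 294.4, 230.7]
tcp_rot: [0.795, 1.563, 0.489]
contact_force: [0.4, 0.3, -2.7]
grip_width: 49.8
time: 3.8
tool_pos: [443.3, 275.5, 225.7]
tcp_rot: [2.762, 1.569, 2.879]
contact_force: [0.3, -0.2, -3.1]
grip_width: 50.5
time: 4.3
tool_pos: [528.7, 106.4, 225.8]
tcp_rot: [2.849, 1.569, 2.962]
contact_force: [-0.2, 0.1, -3.7]
grip_width: 49.9
time: 4.8
tool_pos: [590.7, -10.7, 225.1]
tcp_rot: [3.108, 1.569, -3.067]
contact_force: [0.5, -0.7, -3.2]
grip_width: 49.9
pos [590.7 -10.7 225.1] yaw_y 96.2 xaxis [-0.001 -0.    -1.   ] q6 -1.83 grip 49.9
rotvec [ 0.  -0.1 -0. ] shift cm now-axes [13.31  0.16 -0.13] turned axes [13.31  0.16 -0.15]
```

View pics/w2.png

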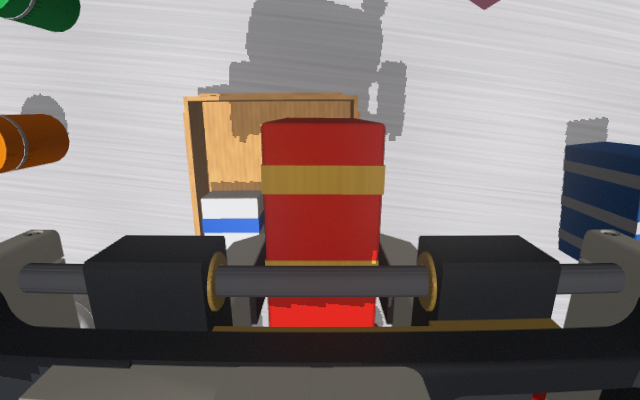

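The wrist view shows the held gift over the carton. The rim's near-side corners are at about (184,98) and (357,96), the left rim reaches (196,235), and the right part is hidden behind the gift. I cast these points.

Run:
```python
from h import *
c=capture("wrist")
g=mask(c["image"],(8,70,60),(22,200,255))
for k in blobs(g,500):print(cv2.boundingRect(k),cv2.approxPolyDP(k,2,True).reshape(-1,2).tolist())
w=ray(c,[[184,98],[357,96],[196,235]],45);print(w.round(1))
u=w[1]-w[0];print(np.linalg.norm(u),np.degrees(np.arctan2(u[1],u[0])))
t=np.radians(6.2);U=np.array([np.cos(t),np.sin(t)]);V=np.array([-U[1],U[0]])
m=(w[0]+w[1])[:2]/2;print("centre est",m+U*86,"vs (594,-57)")
```

```text
(181, 93, 204, 143) [[355, 96], [341, 96], [337, 93], [198, 94], [197, 97], [183, 97], [181, 117], [193, 235], [201, 234], [197, 199], [210, 190], [260, 190], [264, 233], [264, 194], [382, 194], [383, 165], [262, 164], [260, 127], [263, 122], [285, 117], [357, 118]]
(212, 318, 348, 14) [[559, 327], [550, 318], [429, 321], [428, 326], [392, 327], [214, 326], [212, 330], [413, 331]]
(417, 252, 20, 59) [[422, 252], [417, 264], [427, 268], [429, 288], [427, 296], [419, 299], [426, 310], [432, 310], [436, 298], [435, 269], [430, 254]]
(207, 252, 20, 59) [[220, 252], [214, 253], [208, 269], [207, 300], [211, 310], [217, 310], [224, 299], [217, 297], [214, 290], [217, 266], [226, 264]]
(265, 259, 114, 7) [[265, 259], [265, 265], [378, 265], [378, 260]]
[[ 522.3 -149.3   45. ]
 [ 502.8   16.4   45. ]
 [ 662.  -134.9   45. ]]
166.89626378260826 96.69008420622316
centre est [598.03978456 -57.16182164] vs (594,-57)
```

```bash
python3 -m crank '[{"linear":[3,0.15,0],"delta_rot":[0,0,0],"fingers":0},{"linear":[3,0,0],"delta_rot":[0,0,0],"fingers":0},{"linear":[3,0,0],"delta_rot":[0,0,0],"fingers":0},{"linear":[2,0,0],"delta_rot":[0,0,0],"fingers":0},{"linear":[1,0,0],"delta_rot":[0,0,0],"fingers":0}]'
python3 -m crank '[{"linear":[0.4,0,0],"delta_rot":[0,0,0],"fingers":0},{"linear":[0.4,0,0],"delta_rot":[0,0,0],"fingers":0},{"linear":[0.4,0,0],"delta_rot":[0,0,0],"fingers":0},{"linear":[0,0,0],"delta_rot":[0,0,0],"fingers":0},{"linear":[0,0,0],"delta_rot":[0,0,0],"fingers":0}]'
```

```text
time: 5.4
tool_pos: [588.0, -5.1, 104.5]
tcp_rot: [2.791, 1.566, 2.905]
contact_force: [-0.7, 0.2, -3.7]
grip_width: 49.7
time: 5.9
tool_pos: [590.1, -6.7, 95.3]
tcp_rot: [-0.136, 1.57, -0.024]
contact_force: [0.2, 0.3, -3.3]
grip_width: 49.5
```

```bash
python3 -m crank '[{"linear":[0,-0.25,0],"delta_rot":[0,0,0],"fingers":0},{"linear":[0.2,0,0],"delta_rot":[0,0,0],"fingers":0},{"linear":[0.2,0,0],"delta_rot":[0,0,0],"fingers":0},{"linear":[0,0,0],"delta_rot":[0,0,0],"fingers":0},{"linear":[0,0,0],"delta_rot":[0,0,0],"fingers":0}]'
```

```text
time: 6.4
tool_pos: [590.3, -9.4, 91.2]
tcp_rot: [-0.469, 1.57, -0.356]
contact_force: [-0.2, -0.5, 0.6]
grip_width: 49.2
```

The force step from −3.3 to +0.6 N shows the gift is on the floor at the expected height. I release it and retreat.

```bash
python3 -m crank '[{"linear":[0,0,0],"delta_rot":[0,0,0],"fingers":0.8},{"linear":[0,0,0],"delta_rot":[0,0,0],"fingers":0.8},{"linear":[0,0,0],"delta_rot":[0,0,0],"fingers":0.8},{"linear":[0,0,0],"delta_rot":[0,0,0],"fingers":0.8},{"linear":[0,0,0],"delta_rot":[0,0,0],"fingers":0.8}]'
python3 -m crank '[{"linear":[-1,0,0],"delta_rot":[0,0,0],"fingers":0.8},{"linear":[-3,0,0],"delta_rot":[0,0,0],"fingers":0.8},{"linear":[-4,0,0],"delta_rot":[0,0,0],"fingers":1},{"linear":[-4,0,0],"delta_rot":[0,0,0],"fingers":1},{"linear":[-3,0,0],"delta_rot":[0,0,0],"fingers":1}]'
python3 - <<'E'
from h import *
togo([437,-308,235],6.2)
togo([437,-308,235],96.2)
E
```

```text
time: 6.9
tool_pos: [590.1, -9.1, 90.7]
tcp_rot: [0.863, 1.571, 0.975]
contact_force: [0.6, 0.2, 0.7]
grip_width: 73.3
time: 7.4
tool_pos: [590.5, -9.2, 244.4]
tcp_rot: [-0.232, 1.567, -0.12]
contact_force: [0.4, -0.3, 0.4]
grip_width: 90.7
pos [590.5  -9.2 244.4] yaw_y 96.4 xaxis [ 0.004 -0.    -1.   ] q6 -1.83 grip 90.7
rotvec [-89.8   0.1   0.2] shift cm now-axes [  0.9  -27.98 -18.6 ] turned axes [  0.94  18.49 -28.05]
pos [590.5  -9.2 244.4] yaw_y 96.4 xaxis [ 0.004 -0.    -1.   ] q6 -1.83 grip 90.7
rotvec [0.2 0.2 0. ] shift cm now-axes [  0.9  -27.98 -18.6 ] turned axes [  0.94 -28.05 -18.49]
```

```bash
python3 -m crank '[{"linear":[0,-3.5,-2.31],"delta_rot":[0,0,0],"fingers":1},{"linear":[0,-3.5,-2.31],"delta_rot":[0,0,0],"fingers":1},{"linear":[0,-3.5,-2.31],"delta_rot":[0,0,0],"fingers":1},{"linear":[0,-3.5,-2.31],"delta_rot":[0,0,0],"fingers":1},{"linear":[0,-3.5,-2.31],"delta_rot":[0,0,0],"fingers":1}]'
python3 -m crank '[{"linear":[0,-3.5,-2.31],"delta_rot":[0,0,0],"fingers":1},{"linear":[0,-3.5,-2.31],"delta_rot":[0,0,0],"fingers":1},{"linear":[0,-3.5,-2.31],"delta_rot":[0,0,0],"fingers":1},{"linear":[0,0,0],"delta_rot":[7,0,0],"fingers":1},{"linear":[0,0,0],"delta_rot":[7,0,0],"fingers":1}]'
python3 -m crank '[{"linear":[0,0,0],"delta_rot":[7.6,0,0],"fingers":1},{"linear":[0,0,0],"delta_rot":[7.6,0,0],"fingers":1},{"linear":[0,0,0],"delta_rot":[7.6,0,0],"fingers":1},{"linear":[0,0,0],"delta_rot":[7.6,0,0],"fingers":1},{"linear":[0,0,0],"delta_rot":[7.6,0,0],"fingers":1}]'
python3 -m crank '[{"linear":[0,0,0],"delta_rot":[7.6,0,0],"fingers":1},{"linear":[0,0,0],"delta_rot":[7.6,0,0],"fingers":1},{"linear":[0,0,0],"delta_rot":[7.6,0,0],"fingers":1},{"linear":[0,0,0],"delta_rot":[7.6,0,0],"fingers":1},{"linear":[0,0,0],"delta_rot":[7.6,0,0],"fingers":1}]'
python3 - <<'E'
from h import *
c=capture("wrist");cv2.imwrite("pics/w3.png",c["image"])
print([(rect(c,k,85),cv2.boundingRect(k)) for k in blobs(mask(c["image"],(45,90,80),(80,255,255)),300)])
togo([437,-308,76],6.3)
E
```

```text
time: 7.9
tool_pos: [494.0, -197.2, 241.7]
tcp_rot: [-0.573, 1.57, -0.461]
contact_force: [1.5, -0.2, 0.1]
grip_width: 91.7
time: 8.4
tool_pos: [436.9, -309.5, 241.4]
tcp_rot: [-0.458, 1.57, -0.598]
contact_force: [-0.1, -0.0, 0.9]
grip_width: 91.8
time: 8.9
tool_pos: [437.8, -308.1, 241.6]
tcp_rot: [0.15, 1.57, -0.651]
contact_force: [-0.7, -0.0, 0.2]
grip_width: 91.7
time: 9.4
tool_pos: [437.8, -308.0, 241.5]
tcp_rot: [0.862, 1.57, -0.602]
contact_force: [-0.1, -0.3, 0.2]
grip_width: 92.1
[(array([ 437.9, -310.1,   54.3,   52.6,    6.1]), (292, 162, 58, 55))]
pos [ 437.8 -308.1  241.5] yaw_y 5.7 xaxis [ 0.001 -0.    -1.   ] q6 -0.86 grip 91.6
rotvec [-0.6  0.  -0. ] shift cm now-axes [16.55 -0.09 -0.02] turned axes [ 1.655e+01 -8.000e-02 -1.000e-02]
```

View pics/w3.png

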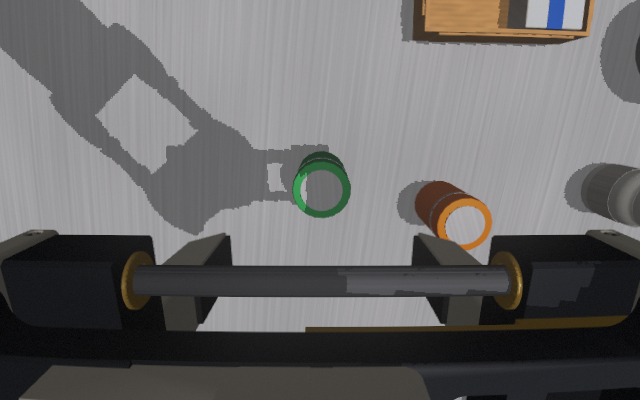

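The green tin's lid is at about (321,190), 437.9/−310 mm and 54 mm across, as expected. The orange decoy at (465,222) is clear of the fingers. I descend and grip.

```bash
python3 -m crank '[{"linear":[4,0,0.15],"delta_rot":[-0.6,0,0],"fingers":1},{"linear":[4,0,0],"delta_rot":[0,0,0],"fingers":1},{"linear":[4,0,0],"delta_rot":[0,0,0],"fingers":1},{"linear":[3,0,0],"delta_rot":[0,0,0],"fingers":1},{"linear":[1.5,0,0],"delta_rot":[0,0,0],"fingers":1}]'
python3 -m crank '[{"linear":[0,0,0],"delta_rot":[0,0,0],"fingers":1},{"linear":[0,0,0],"delta_rot":[0,0,0],"fingers":0},{"linear":[0,0,0],"delta_rot":[0,0,0],"fingers":0},{"linear":[0,0,0],"delta_rot":[0,0,0],"fingers":0},{"linear":[0,0,0],"delta_rot":[0,0,0],"fingers":0}]'
python3 -m crank '[{"linear":[0,0,0],"delta_rot":[0,0,0],"fingers":0},{"linear":[0,0,0],"delta_rot":[0,0,0],"fingers":0},{"linear":[0,0,0],"delta_rot":[0,0,0],"fingers":0},{"linear":[0,0,0],"delta_rot":[0,0,0],"fingers":0},{"linear":[0,0,0],"delta_rot":[0,0,0],"fingers":0}]'
python3 - <<'E'
from h import *
# tin corner = carton centre -46V -46U
t=np.radians(6.4);U=np.array([np.cos(t),np.sin(t)]);V=np.array([-U[1],U[0]])
p=np.array([595.5,-57])-44*U-44*V;print(p)
togo([*p,230],6.3)
E
```

```text
time: 9.95
tool_pos: [436.9, -308.6, 73.5]
tcp_rot: [-2.478, 1.567, 2.36]
contact_force: [-0.6, 0.3, 0.3]
grip_width: 91.6
time: 10.45
tool_pos: [438.3, -309.9, 76.6]
tcp_rot: [0.744, 1.569, -0.704]
contact_force: [0.7, -0.4, -0.1]
grip_width: 64.3
time: 10.95
tool_pos: [438.0, -309.8, 76.2]
tcp_rot: [0.671, 1.57, -0.777]
contact_force: [-1.6, -0.1, 5.8]
grip_width: 55.0
[ 556.67884457 -105.63042146]
pos [ 438.  -309.8   76.2] yaw_y 7.0 xaxis [ 0.001 -0.001 -1.   ] q6 -0.88 grip 55.0
rotvec [ 0.7  0.  -0. ] shift cm now-axes [-15.39  14.28 -18.8 ] turned axes [-15.38  14.03 -18.99]
```

```bash
python3 -m crank '[{"linear":[-3,0,0],"delta_rot":[0.7,0,0],"fingers":0},{"linear":[-4,0,0],"delta_rot":[0,0,0],"fingers":0},{"linear":[-4,0,0],"delta_rot":[0,0,0],"fingers":0},{"linear":[-4,0,0],"delta_rot":[0,0,0],"fingers":0},{"linear":[0,0,0],"delta_rot":[0,0,0],"fingers":0}]'
python3 -m crank '[{"linear":[0,2.34,-3.16],"delta_rot":[0,0,0],"fingers":0},{"linear":[0,2.34,-3.16],"delta_rot":[0,0,0],"fingers":0},{"linear":[0,2.34,-3.16],"delta_rot":[0,0,0],"fingers":0},{"linear":[0,2.34,-3.16],"delta_rot":[0,0,0],"fingers":0},{"linear":[0,2.34,-3.16],"delta_rot":[0,0,0],"fingers":0}]'
python3 -m crank '[{"linear":[0,2.34,-3.16],"delta_rot":[0,0,0],"fingers":0},{"linear":[0,0,0],"delta_rot":[0,0,0],"fingers":0},{"linear":[0,0,0],"delta_rot":[0,0,0],"fingers":0},{"linear":[0,0,0],"delta_rot":[0,0,0],"fingers":0},{"linear":[0,0,0],"delta_rot":[0,0,0],"fingers":0}]'
python3 - <<'E'
from h import *
togo([556.7,-105.6,80.3],6.3)
c=capture("wrist");s=capture("scene")
cv2.imwrite("pics/w4.png",np.hstack([c["image"][:240,160:480],s["image"][150:390,200:520]]))
E
```

```text
time: 11.45
tool_pos: [439.8, -311.2, 230.8]
tcp_rot: [0.727, 1.561, -0.734]
contact_force: [0.9, -1.0, -2.7]
grip_width: 55.3
time: 11.95
tool_pos: [536.7, -137.9, 223.8]
tcp_rot: [-2.124, 1.568, 2.698]
contact_force: [0.3, 0.0, -2.0]
grip_width: 55.6
time: 12.45
tool_pos: [555.9, -106.7, 225.2]
tcp_rot: [-1.827, 1.57, 2.994]
contact_force: [-1.1, 0.6, -2.6]
grip_width: 55.5
pos [ 555.9 -106.7  225.2] yaw_y 6.2 xaxis [-0.001  0.    -1.   ] q6 -0.43 grip 55.5
rotvec [-0.1 -0.   0.1] shift cm now-axes [14.49  0.1  -0.1 ] turned axes [14.49  0.09 -0.1 ]
```

View pics/w4.png

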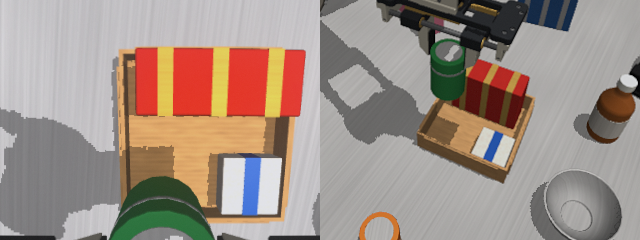

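Left half: the gift stands upright at (137–305, 48–115) inside the carton, the white box is at (218–283, 155–216), and the held tin is at the bottom. Right half: the scene camera agrees. I check the numbers before lowering.

Run:
```python
from h import *
c=capture("wrist")
t=np.radians(6.4);U=np.array([np.cos(t),np.sin(t)]);V=np.array([-U[1],U[0]])
def uv(px,z):
    w=ray(c,np.array(px)+[160,0],z)[:,:2]-[595.5,-57];return np.c_[w@U,w@V].round(1).tolist()
print("white top",uv([[218,157],[283,157],[218,215],[283,215]],42))
print("rim outer left",uv([[119,48],[121,140],[123,210]],45),"right",uv([[295,120],[285,220]],45))
print("gift lid",uv([[136,49],[305,51],[302,116],[137,115]],109))
```

```text
white top [[13.1, -19.5], [79.3, -19.4], [15.5, -80.7], [84.8, -80.9]]
rim outer left [[-83.3, 83.0], [-83.9, -2.1], [-84.1, -74.1]] right [[87.1, 17.5], [86.3, -85.5]]
gift lid [[-62.9, 71.1], [65.6, 70.5], [67.6, 22.0], [-63.0, 22.4]]
```

All of it is consistent: gift u ±65, v 22–71, and the corner is free. I lower the tin.

```bash
python3 -m crank '[{"linear":[3,0,0],"delta_rot":[0,0,0],"fingers":0},{"linear":[3,0,0],"delta_rot":[0,0,0],"fingers":0},{"linear":[3,0,0],"delta_rot":[0,0,0],"fingers":0},{"linear":[2.5,0,0],"delta_rot":[0,0,0],"fingers":0},{"linear":[1.5,0,0],"delta_rot":[0,0,0],"fingers":0}]'
python3 -m crank '[{"linear":[0.4,0,0],"delta_rot":[0,0,0],"fingers":0},{"linear":[0.4,0,0],"delta_rot":[0,0,0],"fingers":0},{"linear":[0.2,0,0],"delta_rot":[0,0,0],"fingers":0},{"linear":[0.2,0,0],"delta_rot":[0,0,0],"fingers":0},{"linear":[0,0,0],"delta_rot":[0,0,0],"fingers":0}]'
```

```text
time: 13.1
tool_pos: [555.5, -105.9, 93.7]
tcp_rot: [-2.022, 1.568, 2.8]
contact_force: [-0.0, -0.6, -2.7]
grip_width: 55.2
time: 13.6
tool_pos: [556.8, -105.7, 84.2]
tcp_rot: [1.246, 1.57, -0.214]
contact_force: [-0.3, -0.5, -3.1]
grip_width: 55.4
```

```bash
python3 -m crank '[{"linear":[0.2,0,0],"delta_rot":[0,0,0],"fingers":0},{"linear":[0.2,0,0],"delta_rot":[0,0,0],"fingers":0},{"linear":[0,0,0],"delta_rot":[0,0,0],"fingers":0},{"linear":[0,0,0],"delta_rot":[0,0,0],"fingers":0},{"linear":[0,0,0],"delta_rot":[0,0,0],"fingers":0}]'
```

```text
time: 14.1
tool_pos: [556.8, -105.7, 80.2]
tcp_rot: [1.197, 1.57, -0.263]
contact_force: [-0.5, -0.1, 4.5]
grip_width: 55.1
```

The force jumped from −3.1 to +4.5 N, so the tin is on the floor. I release it, go up, move well away and take a last look.

```bash
python3 -m crank '[{"linear":[0,0,0],"delta_rot":[0,0,0],"fingers":0.9},{"linear":[0,0,0],"delta_rot":[0,0,0],"fingers":0.9},{"linear":[0,0,0],"delta_rot":[0,0,0],"fingers":0.9},{"linear":[0,0,0],"delta_rot":[0,0,0],"fingers":0.9},{"linear":[0,0,0],"delta_rot":[0,0,0],"fingers":0.9}]'
python3 -m crank '[{"linear":[-1,0,0],"delta_rot":[0,0,0],"fingers":0.9},{"linear":[-3,0,0],"delta_rot":[0,0,0],"fingers":0.9},{"linear":[-4,0,0],"delta_rot":[0,0,0],"fingers":0.9},{"linear":[-4,0,0],"delta_rot":[0,0,0],"fingers":0.9},{"linear":[-4,0,0],"delta_rot":[0,0,0],"fingers":0.9}]'
python3 -m crank '[{"linear":[0,-2,3],"delta_rot":[0,0,0],"fingers":0.9},{"linear":[0,-2,3],"delta_rot":[0,0,0],"fingers":0.9},{"linear":[0,-2,3],"delta_rot":[0,0,0],"fingers":0.9},{"linear":[0,-2,3],"delta_rot":[0,0,0],"fingers":0.9},{"linear":[0,0,0],"delta_rot":[0,0,0],"fingers":0.9}]'
python3 - <<'E'
from h import *
c=capture("top");s=capture("scene")
cv2.imwrite("pics/f.png",cv2.resize(np.hstack([c["image"][100:250,300:460],s["image"][180:330,260:420]]),None,fx=2.4,fy=2.4))
t=np.radians(6.4);U=np.array([np.cos(t),np.sin(t)]);V=np.array([-U[1],U[0]])
for n,m,z in(("gift",((170,150,130),(30,255,255)),109),("tin",((45,90,80),(80,255,255)),89)):
    for k in blobs(mask(c["image"],*m)):
        r=rect(c,k,z);d=r[:2]-[595.5,-57]
        if abs(d).max()<120:print(n,r,"uv",(d@U).round(1),(d@V).round(1))
E
```

```text
time: 14.6
tool_pos: [556.6, -105.6, 79.6]
tcp_rot: [-2.681, 1.571, 2.142]
contact_force: [0.1, 0.6, 0.4]
grip_width: 82.0
time: 15.1
tool_pos: [556.3, -105.5, 242.2]
tcp_rot: [1.258, 1.57, -0.202]
contact_force: [-0.2, -0.9, 1.5]
grip_width: 82.7
time: 15.6
tool_pos: [488.6, -237.1, 240.5]
tcp_rot: [-0.016, 1.569, -1.481]
contact_force: [0.3, -0.1, 0.1]
grip_width: 82.6
gift [576.4 -48.  162.4 153.2   6.4] uv -18.0 11.1
tin [ 554.9 -103.7   54.8   53.1  -88.5] uv -45.6 -41.9
```

View pics/f.png

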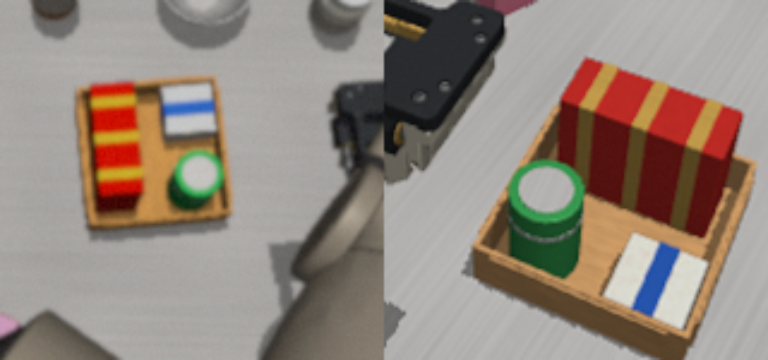

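Both views show all three standing upright inside the carton: gift at (117,145), tin at (197,180) and white box at (188,110) in the left half. The gripper is clear of everything, so I hand in.

```bash
python3 -c "
from plant import workorder;print(workorder.close_job())"
```

```text
the job is handed in; nothing more can be done
None
```

I put the red gift box along the carton's left wall and the green tin in the corner beside the white box. I handed the job in at about 16 s; it returned no verdict.

**Contact:** Both items were set down gently on the carton's floor. The wrist force changed sign at the expected heights, with the TCP at 91 mm for the gift and 80 mm for the tin. No force reading at the end of a move was above about 6 N.

**Last checks** (u and v are offsets from the carton's centre along its walls):
- **Final views:** The last top and scene pictures show all three standing upright between the walls, with the gripper clear.
- **Tin:** It measured u −46, v −42 mm in the final top view.
- **Gift box:** It measured about u 0, v +47 mm in the wrist view taken before the tin went in.
- **White box:** In that same wrist view it measured about u +48, v −50 mm. The final views show it still in its corner.

**One check failed:** The final numeric measurement of the gift is invalid because the colour mask merged it with the cardboard (162 × 153 mm). For the gift's final position I relied on the earlier measurement and the final pictures.

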